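# Sleeve on the inspection post, gauge held on its weld end

## Robot

A 6-joint arm with a two-finger parallel gripper is mounted at the origin on the work surface. World frame = base frame: x ahead of the robot, y to its left, z up, the work surface at z = 0. Lengths are in m, angles in degrees, forces in N, time in s.
With the tool pointing down it reaches from about 0.4 to 0.925 m from the base axis. Payload 3.4 kg.
Tool frame: the origin (TCP) lies at the very end of the fingers, on their centre line; the grasp point (between the pads) lies 19 mm behind it (robot.tcp_to_grasp is the z of the grasp point in the tool frame, in m); z points along the fingers, y is the line along which they close (so a half turn about z gives the same grasp; the last joint's range is limited). The gripper opens to 85 mm and grips with 20 to 120 N. Pads are 22 mm wide; open, the fingers measure 114 mm over their backs; the gripper's body (76 mm by 85 mm) begins 54 mm behind the grasp point. The pads swing forward as they close: fully open they stand 13 mm farther back than shut.
Start: joints at [-70.846, 17.578, 86.31, -0, 76.112, -4.211], TCP at [0.228, -0.528, 0.231] pointing down, gripper open.
Joint ranges: [-179.03, 179.03], [-60, 130.46], [8.19, 133.38], [-81.62, 261.62], [5.75, 156.47], [-153.77, 153.77]. Speed limits (degrees/s): [147.25, 147.25, 180, 180, 180, 180].

## Interface

Orientations are given as [roll, pitch, yaw] about the fixed x, y, z axes, in that order (R = Rz(yaw) Ry(pitch) Rx(roll)).
In Python, from cell import sensors, get_image, get_calibration, job, robot gives the robot as it stands.
- The arm moves only by the tool drive_tool, never from a script. Its argument "plan" is a list of rows, each a list of 6 numbers: the shift along the world's x, y, z in cm, then the turn, a rotation vector about the world's x, y, z in rad. A call has 1 to 12 rows; each row is the pose to reach, as a shift and turn from the pose commanded when the call began; what a row does not reach only later rows make up. A row lasts 1/8 s, in which the tool goes at most 62.5 mm and 10.7 degrees, less where a joint would pass 70% of its speed; a pose out of reach is approached as far as the arm can. A call with a gripper value outside its range is refused whole. "jaw" is the finger opening in cm, from 0 to 8.54, set as the call begins (left out, the last holds). The fingers move at their own pace and stop on an object; "newtons" is the grip in N (left out, the last holds). Time passes only in rows, so rows that repeat a pose let the fingers close. It gives the time, the measured TCP pose, the force, the opening and the grip force at its end, in the units of the state.
- sensors.get_state(): the state, without advancing time (a new reading comes with each control period).
- get_image(name): name is "scene" or "side" or "wrist"; returns the picture (384x512x3 uint8, red, green, blue); there is no depth.
- get_calibration(name): a dict with "fx", "fy", "cx", "cy" (pixels), "view" (4x4, takes a point from world to camera coordinates). Camera axes: x right, y down, z forward; pixel columns grow to the right and rows downward; lengths in m; the calibration is good to about 2 mm. The wrist camera is an equidistant fisheye: a pixel r from the principal point sees the ray r / f radians off the axis. A picture is of the moment at which its call begins: read the wrist's pose just before it. get_calibration takes no time and is no camera call; for the wrist camera it gives the pose at the moment of the call.
- job.job_done(): hands the job in; it is judged then, once.
The state is a dict: "clock": time; "q": joint angles; "dq": joint speeds; "effort": joint torques, N m; "ee_pos": TCP position; "tcp_rot": TCP orientation; "wrist_force": force on the tool from outside, world axes, zero at the start; "moment": the same for the moment, N m; "grip_width": finger opening in m; "grasp_force": force on a finger pad.
Only numpy, scipy, OpenCV 4.12 (cv2) and the standard library are available. Lean on these libraries where they do the work, as an engineer would, in place of code of your own. Each camera call takes 0.05 s, during which the arm holds its last target. There are 200 camera calls.

## Task

Take the closed-end steel sleeve out of its V cradle, turn it mouth down and lower it (do not drop it) over the upright post until its rim sits fully down on the stand, and let it go. Then lift the pen-shaped thickness probe out of its holder, bring it upright over the sleeve and press its spring tip gently on the ringed spot in the middle of the closed end, so that the tip is pushed about half way in. Finish while still holding the probe there, upright and steady, and leave the other things on the table where they are.

Things in the scene. Friction and masses are not known exactly. Their poses are not given: they have to be found in the camera images.
- sleeve: Steel tube closed at one end: 48 mm outside, 70 mm long, 4 mm wall (40 mm bore), closed end 6 mm thick, about 0.33 kg. Origin: centre of the closed end's outside face; z runs along the tube to the mouth. Starts lying in the cradle, axis level, 50 mm above the table, closed end to the robot's left (+y, give or take the cradle's yaw).
- spot (a point): The ringed punch mark: centre of the outside of the sleeve's closed end (a dark ring 15 mm across). Axes as the sleeve's. When the sleeve is mouth down and fully seated on the stand, the spot is 80 mm above the table.
- mouth (a point): Centre of the sleeve's open mouth, 70 mm along its z axis from the spot.
- cradle: Fixed steel plate 50 x 80 x 8 mm with two V rests, each 12 mm thick, 24 mm either side of its middle. The V's run along its y axis and are narrower than the sleeve (under 46 mm), so fingers can pass down both sides. Origin at the centre of its underside; the middle of the sleeve's length starts straight above it.
- stand: Fixed round steel base, 84 mm across and 10 mm thick, with an upright post in its middle, 34 mm in diameter, its top 12 mm tapered to 14 mm; the post's top is 60 mm above the table. Origin at the centre of its underside, on the table; z up along the post.
- holder: Fixed grey plastic block 70 x 70 x 60 mm with an upright through hole, 29 mm in diameter, in the middle of its top. Origin at the centre of its underside. The probe stands in it.
- probe: Pen-shaped aluminium probe, 125 mm long, 0.2 kg, upright in the holder, tip down. Origin: end of the tip when fully out; z up along the probe. Brass tip 0 to 12 mm, cone and 24 mm round body to 50 mm, flange 38 mm across at 50 to 56 mm (rests on the holder's top; origin starts 10 mm above the table), round grip 25 mm in diameter, 56 to 125 mm.
- probe_tip (a point): End of the probe's sprung brass tip (8 mm in diameter, on the probe's axis); it moves with the tip.
- plunger (a joint): How far the probe's sprung tip is pushed in, m: 0 fully out, 0.008 at its stop. It starts to move at 2 N and takes 4 N half way (0.004) and 6 N at the stop.
- offcut: short open ring of steel tube, 48 mm across, 25 mm high, standing on its end; origin at the centre of its underside. A bystander: leave alone.
- disc: flat brick-red grinding disc, 75 mm across, 6 mm thick; origin at the centre of its underside. A bystander: leave alone.
- hammer: hammer lying at the far side of the table, about 0.3 m long. A bystander: leave alone.
- wrench: spanner lying at the far side, right, about 0.2 m long. A bystander: leave alone.
- can: grey closed can, 66 mm across, 100 mm high, far left; origin at its underside. A bystander: leave alone.
- bar: steel flat bar 100 x 30 x 10 mm; origin at the centre of its underside. A bystander: leave alone.
- belt: brick-red roll of sanding belt, 100 mm across, 50 mm high, right side; origin at its underside. A bystander: leave alone.
- clamp: dark C-clamp lying flat, about 110 x 100 mm, 12 mm thick, left side. A bystander: leave alone.

How it is judged:
By the outcome, as a careful person would: the job done as asked, in the order asked, and still so for the second after the job is handed in, while the arm keeps its last pose, push and grip.
It also fails if it takes over 61 s, if anything falls off the work surface, if the arm or the gripper's body presses on something with over 40 N, if the wrist force passes 120 N, or if a joint passes its speed limit or range.

## Working session

There is one attempt and no reset: what is moved stays moved. The work goes in short steps, Python scripts to look and compute and a tool call to move; the robot and the scene stay as the last step left them, time stands still between calls to the robot, and variables do not carry over. Pictures are saved under pics/ and viewed, at most 10 in all, crops included, and the job is handed in when it is done.

Besides the shell and the picture viewer there is one more tool, called after "Call:" by a JSON object that holds its "fn" and its "kwargs". drive_tool: Moves the arm, as the interface text tells. Its arguments: {"type":"object","properties":{"plan":{"type":"array","items":{"type":"array","items":{"type":"number"}}},"jaw":{"type":"number"},"newtons":{"type":"number"}},"required":["plan"]}

```bash
ls; mkdir -p pics; cat > h.py <<'E'
import numpy as np, cv2
from cell import sensors, get_image, get_calibration, job, robot
def snap(n,f):
    c=get_calibration(n); im=get_image(n); cv2.imwrite('pics/'+f+'.png',im[:,:,::-1]); np.save('pics/'+f+'.npy',c,allow_pickle=True); return im,c
def cal(f): return np.load('pics/'+f+'.npy',allow_pickle=True).item()
def ray(c,u,v,fish=False):
    x=(u-c['cx'])/c['fx']; y=(v-c['cy'])/c['fy']
    if fish:
        r=np.hypot(x,y); d=np.array([x/r*np.sin(r),y/r*np.sin(r),np.cos(r)]) if r>0 else np.array([0,0,1.])
    else: d=np.array([x,y,1.])
    V=np.array(c['view']); R=V[:3,:3]; o=-R.T@V[:3,3]; d=R.T@d
    return o,d/np.linalg.norm(d)
def proj(c,p,fish=False):
    V=np.array(c['view']); q=V[:3,:3]@np.asarray(p,float)+V[:3,3]
    if fish:
        h=np.hypot(q[0],q[1]); t=np.arctan2(h,q[2]); s=t/h if h else 0
        return c['cx']+c['fx']*q[0]*s, c['cy']+c['fy']*q[1]*s
    return c['cx']+c['fx']*q[0]/q[2], c['cy']+c['fy']*q[1]/q[2]
def atz(c,u,v,z,fish=False):
    o,d=ray(c,u,v,fish); return o+d*(z-o[2])/d[2]
def tri(rs):
    A=np.zeros((3,3));b=np.zeros(3)
    for o,d in rs:
        P=np.eye(3)-np.outer(d,d);A+=P;b+=P@o
    p=np.linalg.solve(A,b); return p,[np.linalg.norm((np.eye(3)-np.outer(d,d))@(p-o)) for o,d in rs]
E
python3 - <<'E'
from h import *
s=sensors.get_state(); print(s)
for n in ('scene','side','wrist'):
    im,c=snap(n,n+'0'); print(n,{k:np.round(v,3).tolist() if k=='view' else v for k,v in c.items()})
a=cv2.imread('pics/scene0.png');b=cv2.imread('pics/side0.png')
E
```

```text
pics
{'clock': 0.0, 'q': array([-7.08462200e+01,  1.76231563e+01,  8.63843203e+01, -2.08088509e-03,
        7.61101854e+01, -4.21114620e+00]), 'dq': array([-0.03727205,  0.06848524, -0.00142502, -0.05582629, -0.01074842,
       -0.03675591]), 'effort': array([-2.47248288e-03, -4.57557178e+01, -2.51911819e+01, -2.50045732e-04,
        1.33620415e-02,  1.01573568e-05]), 'ee_pos': array([ 0.22777323, -0.52720088,  0.23036924]), 'tcp_rot': array([-1.79882507e+02, -6.62662074e-03,  2.33654210e+01]), 'wrist_force': array([-0.11173712,  0.60785337,  0.85802012]), 'moment': array([-0.02959723,  0.04375486, -0.03753226]), 'grasp_force': 0.0, 'grip_width': 0.0852058604920885}
scene {'fx': 371.47921089509884, 'fy': 371.47921089509884, 'cx': 254.86731164051616, 'cy': 191.62820992175892, 'view': [[-0.006, 1.0, -0.003, -0.009], [0.784, 0.003, -0.621, -0.424], [-0.621, -0.006, -0.784, 1.469], [0.0, 0.0, 0.0, 1.0]]}
side {'fx': 367.247495439759, 'fy': 367.247495439759, 'cx': 248.0626613241846, 'cy': 192.800600363108, 'view': [[-0.944, -0.33, 0.002, 0.542], [-0.191, 0.541, -0.819, 0.17], [0.269, -0.774, -0.574, 1.113], [0.0, 0.0, 0.0, 1.0]]}
wrist {'fx': 297.3186396354542, 'fy': 297.3186396354542, 'cx': 250.96047629824417, 'cy': 191.34266080523983, 'view': [[0.396, -0.918, -0.003, -0.573], [-0.877, -0.379, 0.296, -0.038], [-0.273, -0.115, -0.955, 0.381], [0.0, 0.0, 0.0, 1.0]]}
```

View pics/scene0.png

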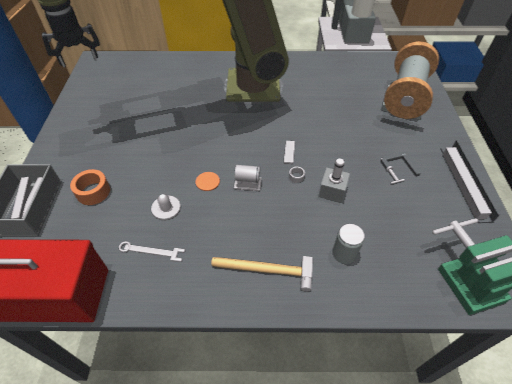

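View pics/side0.png

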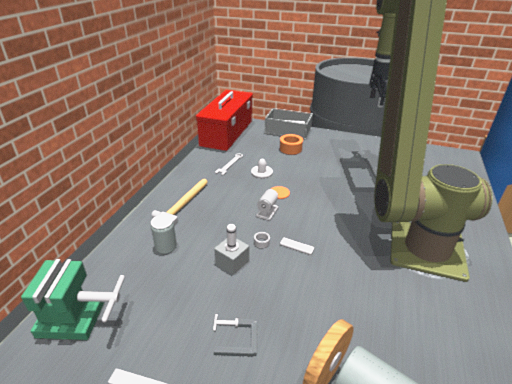

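View pics/wrist0.png

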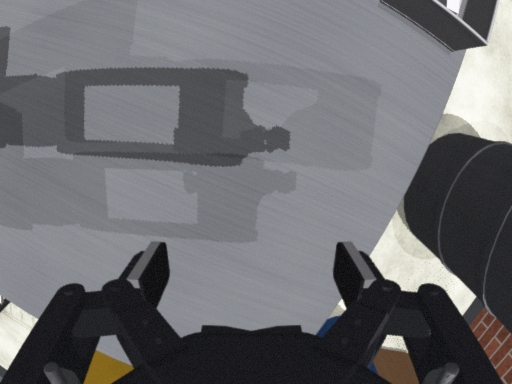

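The scene shows the sleeve in its cradle at about (247,173)/(248,186), the post top at (165,196) and the probe top at (339,161). In the side view the sleeve is near (268,200), the post top at (262,161) and the probe top at (231,228). I'll enlarge these for precision.

```bash
python3 - <<'E'
from h import *
a=cv2.imread('pics/scene0.png');b=cv2.imread('pics/side0.png')
def cr(im,x,y,w,h,W,H): 
    o=cv2.resize(im[y:y+h,x:x+w],(W,H),interpolation=cv2.INTER_CUBIC); 
    for i in range(0,w,10): cv2.putText(o,str(x+i),(int(i*W/w),8),0,.3,(0,255,255),1); cv2.line(o,(int(i*W/w),10),(int(i*W/w),14),(0,255,255),1)
    for i in range(0,h,10): cv2.putText(o,str(y+i),(0,int(i*H/h)+3),0,.3,(0,255,0),1)
    return o
rows=[]
for im,cs in((a,[(145,180),(225,155),(310,150)]),(b,[(240,150),(245,182),(208,218)])):
    rows.append(np.hstack([cr(im,x,y,50,56,266,298) for x,y in cs]))
cv2.imwrite('pics/comp.png',np.vstack(rows))
s,d=cal('scene0'),cal('side0')
for n,p,q in(('post',(165,196),(262,161)),('probe',(339.5,161),(231,227)),('sleeve',(247,170),(269,198))):
    print(n,tri([ray(s,*p),ray(d,*q)]))
E
```

```text
post (array([ 0.60209144, -0.24218506,  0.05694496]), [np.float64(0.0008186115292498355), np.float64(0.0008186115292498506)])
probe (array([0.53696285, 0.24725973, 0.13268851]), [np.float64(4.6648976802272446e-08), np.float64(4.664897666349068e-08)])
sleeve (array([ 0.50524631, -0.01175907,  0.05961613]), [np.float64(0.0008069055178778299), np.float64(0.0008069055178777931)])
```

View pics/comp.png

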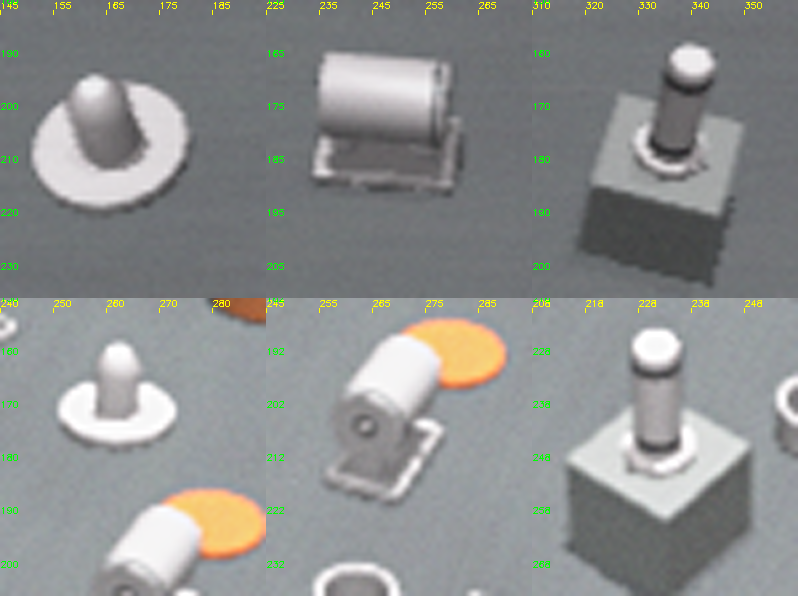

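The crops show the post top at about (163,195) in the scene and (262,160) in the side view. The sleeve lies nearly along y with its ringed closed end at (264,206) in the side view, and the probe stands upright with its top at (340,161) and (231,227). All heights are plausible: 57 mm against 60, and 133 mm against 135. Next I'll move above the sleeve for wrist views.

Call:
{"fn": "drive_tool", "kwargs": {"plan": [[2.7,5.15,0.8,0,0,0.116],[5.4,10.3,1.6,0,0,0.232],[8.1,15.45,2.4,0,0,0.348],[10.8,20.6,3.2,0,0,0.464],[13.5,25.75,4,0,0,0.58],[16.2,30.9,4.8,0,0,0.696],[18.9,36.05,5.6,0,0,0.812],[21.6,41.2,6.4,0,0,0.928],[24.3,46.35,7.2,0,0,1.044],[27,51.5,8,0,0,1.163],[27,51.5,8,0,0,1.163],[27,51.5,8,0,0,1.163]]}}

```text
clock: 1.65
ee_pos: [0.4974, -0.0129, 0.3108]
tcp_rot: [-179.9, 0.0, 90.0]
wrist_force: [-0.2, -1.2, -0.0]
grip_width: 0.0856
grasp_force: 0.0
```

```bash
python3 - <<'E'
from h import *
s=sensors.get_state(); print(s['clock'],s['q'],s['ee_pos'],s['tcp_rot'])
im,c=snap('wrist','w1'); V=c['view']; print(-V[:3,:3].T@V[:3,3])
for p in ((.602,-.242,.06),(.537,.247,.135),(.505,-.012,.06)): print(proj(c,p,True))
E
```

```text
1.65 [-6.31484901e+00  8.24262358e+00  8.74597671e+01 -4.53664469e-02
  8.43817822e+01 -6.33826287e+00] [ 0.4974295  -0.01288389  0.31076856] [-1.79911356e+02  3.55733029e-02  9.00279159e+01]
[0.49796301 0.06311247 0.4533804 ]
(np.float64(314.34446062681263), np.float64(296.7012858569582))
(np.float64(286.96551654687016), np.float64(-52.671912785222105))
(np.float64(257.062326970667), np.float64(158.16961530004292))
```

View pics/w1.png

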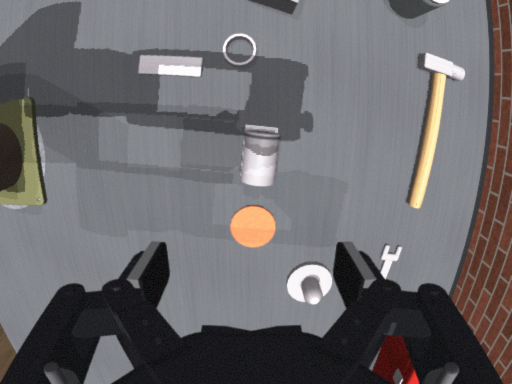

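The wrist view shows the sleeve at (260,158), closed end up, the stand at (310,285), the disc at (253,226), and the offcut and bar above. I'll fit the models and check them with overlays.

```bash
cat > ov.py <<'E'
from h import *
def circ(c,n,r,ax,m=40):
    ax=np.array(ax,float)/np.linalg.norm(ax); a=np.cross(ax,[.3,.5,.8]);a/=np.linalg.norm(a);b=np.cross(ax,a)
    t=np.linspace(0,2*np.pi,m); return [np.array(n)+r*(np.cos(k)*a+np.sin(k)*b) for k in t]
def ov(img,c,fish,cent,half,loops,S=400,H=298,W=266):
    k=W/(2*half); x0,y0=cent[0]-half,cent[1]-half*H/W
    M=np.float64([[k,0,-k*x0],[0,k,-k*y0]]); o=cv2.warpAffine(img,M,(W,H),flags=cv2.INTER_CUBIC)
    for L,col in loops:
        P=np.array([proj(c,p,fish) for p in L]); P=((P-[x0,y0])*k*8).astype(np.int32)
        cv2.polylines(o,[P.reshape(-1,1,2)],False,col,1,cv2.LINE_AA,3)
    return o
E
cat > fit.py <<'E'
from ov import *
from scipy.optimize import least_squares
I={n:(cv2.imread(f'pics/{n}.png'),cal(n),n[0]=='w') for n in('scene0','side0','w1')}
print('spot from side @.05',atz(I['side0'][1],263.8,205.9,.05))
# sleeve silhouette: scene image corners; ends of cylinder
def sil(p):  # center x,y,z,yaw
    return np.array([-np.sin(p[3]),np.cos(p[3]),0]),np.array(p[:3])
s,d,w=[I[n][1] for n in('scene0','side0','w1')]
def hull(c,f,p):
    a,m=sil(p); return np.array([proj(c,q,f) for e in(-.035,.035) for q in circ(c,m+e*a,.024,a)])
def res(p):
    h=hull(s,False,p); r=[h[:,0].min()-235.3,h[:,0].max()-259.7,h[:,1].min()-164.7,h[:,1].max()-181.5]
    a,m=sil(p); r+=list(np.array(proj(d,m+.035*a))-[263.8,205.9])
    h=hull(w,True,p); r+=[h[:,0].min()-241,h[:,0].max()-278.5,h[:,1].max()-185.5]
    return r
q=least_squares(res,[.505,-.012,.05,0]); print('sleeve',q.x,np.round(q.fun,1)); p=q.x; a,m=sil(p)
# stand from base ellipse: scene & side & wrist
print('stand tops',tri([ray(s,163.2,195.5),ray(d,262.2,160),]), 'base', atz(d,262,171.3,.01),atz(s,165.6,207.1,.01),atz(w,309.7,284.3,.01,True))
st=(atz(d,262,171.3,.01)+atz(s,165.6,207.1,.01)+atz(w,309.7,284.3,.01,True))/3
pr=tri([ray(s,339.7,161.5),ray(d,231.3,226.5)]); print('probe',pr)
pb=pr[0]
R,G,B=(0,0,255),(0,255,0),(255,0,0)
SL=[(circ(s,m+e*a,.024,a),R) for e in(-.035,.035)]+[(circ(s,m+.035*a,.0075,a),G)]
ST=[(circ(s,[st[0],st[1],z],r,[0,0,1]),col) for z,r,col in((.01,.042,R),(.06,.007,G),(.048,.017,G))]
PR=[(circ(s,[pb[0],pb[1],z],r,[0,0,1]),col) for z,r,col in((.066,.019,R),(.135,.0125,G))]
rows=[]
rows.append(np.hstack([ov(*I['scene0'],m_,24,L) for m_,L in(((247,175),SL),((165,205),ST),((338,172),PR))]))
rows.append(np.hstack([ov(*I[n],m_,h,L,H=298) for n,m_,h,L in(('side0',(267,203),24,SL),('side0',(262,168),24,ST),('side0',(231,240),24,PR))]))
cv2.imwrite('pics/fit.png',np.vstack(rows))
cv2.imwrite('pics/fitw.png',np.hstack([ov(*I['w1'],m_,h,L,H=400,W=380) for m_,h,L in(((259,158),34,SL),((309,285),34,ST))]))
E
python3 fit.py
```

```text
spot from side @.05 [0.51186116 0.02242111 0.05      ]
sleeve [ 0.50973814 -0.01055175  0.05101785  0.05160026] [-0.1 -0.3 -0.3 -0.2  1.   0.3  0.5  0.1 -0.2]
stand tops (array([ 0.60245342, -0.24658505,  0.05923435]), [np.float64(0.0004736126995803713), np.float64(0.0004736126995804689)]) base [ 0.60074272 -0.24365801  0.01      ] [ 0.60768469 -0.24815275  0.01      ] [ 0.60339623 -0.25124911  0.01      ]
probe (array([0.53753991, 0.24677394, 0.13284581]), [np.float64(0.001417017332140548), np.float64(0.0014170173321403864)])
```

View pics/fit.png

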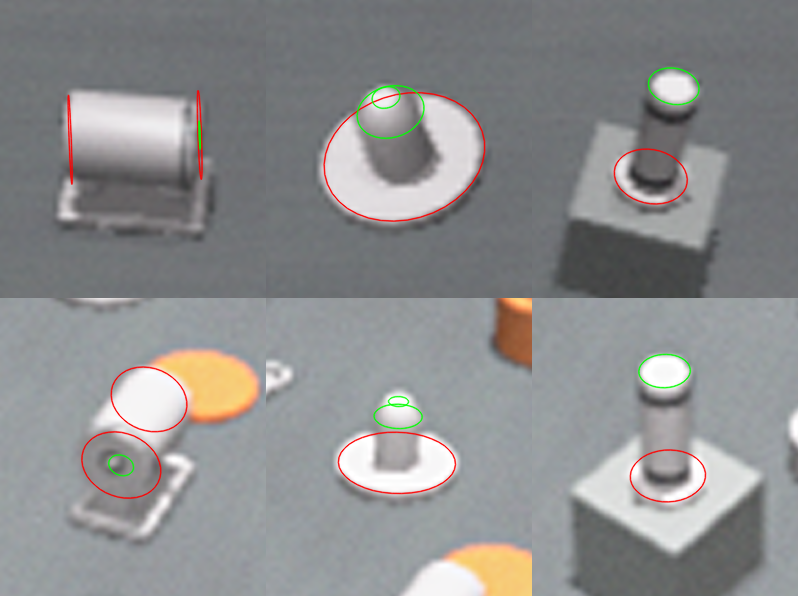

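View pics/fitw.png

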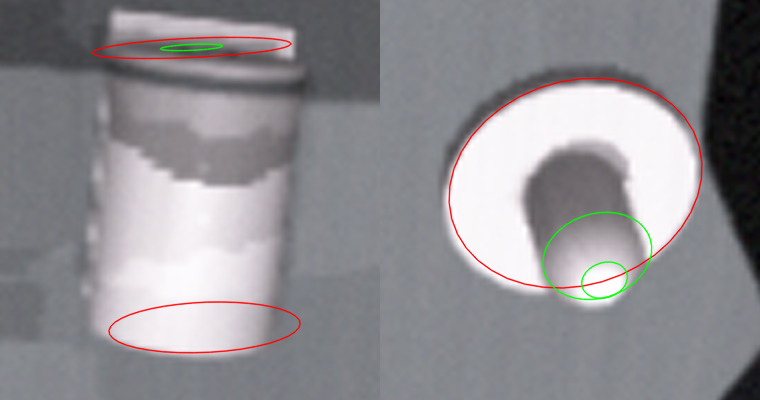

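The overlay puts the stand and probe within 2 to 3 mm, but the sleeve yaw came out with the wrong sign. The wrist crop shows the plate's +y edge running (245.0,124.3) to (277.8,127.6). The scene shows its near edge running (233.8,187.4) to (260,190). I'll use the plate corners to get the yaw and centre.

```bash
cat > fit2.py <<'E'
from fit import *
A=atz(w,245,124.3,.008,True);B=atz(w,277.8,127.6,.008,True);C=atz(s,233.8,186.9,.004);D=atz(s,260,189.6,.004)
print('plate corners',A,B,C,D,'yaws',np.arctan2(*(B-A)[[1,0]]),-np.arctan2(*(D-C)[[0,1]]))
yaw=-.11; a=np.array([-np.sin(yaw),np.cos(yaw),0]); b=np.array([a[1],-a[0],0])
print('len',np.linalg.norm(B-A),np.linalg.norm(D-C),'centre from +y edge',(A+B)/2-.04*a,'from +x edge',(C+D)/2-.025*b)
def res2(p):
    h=hull(s,False,p); r=[h[:,0].min()-235.3,h[:,0].max()-259.7,h[:,1].min()-164.7,h[:,1].max()-181.5]
    a,m=sil(p); r+=list(np.array(proj(d,m+.035*a))-[263.8,205.9])
    h=hull(w,True,p); r+=[h[:,1].max()-185.5, (p[3]+.11)*50,(p[2]-.05)*500]
    return r
q=least_squares(res2,[.505,-.012,.05,-.1]); print(q.x,np.round(q.fun,1))
E
python3 fit2.py
```

```text
spot from side @.05 [0.51186116 0.02242111 0.05      ]
sleeve [ 0.50973814 -0.01055175  0.05101785  0.05160026] [-0.1 -0.3 -0.3 -0.2  1.   0.3  0.5  0.1 -0.2]
stand tops (array([ 0.60245342, -0.24658505,  0.05923435]), [np.float64(0.0004736126995803713), np.float64(0.0004736126995804689)]) base [ 0.60074272 -0.24365801  0.01      ] [ 0.60768469 -0.24815275  0.01      ] [ 0.60339623 -0.25124911  0.01      ]
probe (array([0.53753991, 0.24677394, 0.13284581]), [np.float64(0.001417017332140548), np.float64(0.0014170173321403864)])
plate corners [0.48779871 0.02976884 0.008     ] [0.53681536 0.02501769 0.008     ] [ 0.52603757 -0.05248675  0.004     ] [0.53634283 0.02785278 0.004     ] yaws -0.09662749314614763 -0.12757466734399853
len 0.0492463790617208 0.08099777007521472 centre from +y edge [ 0.50791591 -0.01236498  0.008     ] from +x edge [ 0.5063413  -0.00957253  0.004     ]
[ 0.50904622 -0.01062173  0.04999929 -0.10405895] [-0.8 -0.  -0.8  0.3 -0.4  0.3 -0.3  0.3 -0. ]
```

The plate agrees with its known size (49 × 81 mm against 50 × 80). The sleeve's middle is at about (0.507, −0.011, 0.050) and its yaw about −0.11 rad. I'll plan a grasp tilted 30° toward the closed end.

```bash
cat > pl.py <<'E'
from h import *
from scipy.spatial.transform import Rotation as Ro
def cur():
    s=sensors.get_state(); return s['ee_pos'],Ro.from_euler('xyz',s['tcp_rot'],degrees=True)
def tool(z,x):  # R with tool z, tool x near x
    z=np.array(z,float)/np.linalg.norm(z); x=np.array(x,float); x-=z*(x@z); x/=np.linalg.norm(x); return Ro.from_matrix(np.c_[x,np.cross(z,x),z])
def delta(P,R,p0=None,R0=None):
    if p0 is None: p0,R0=cur()
    return np.round((np.array(P)-p0)*100,2),np.round((R*R0.inv()).as_rotvec(),3)
yaw=-.11; a=np.array([-np.sin(yaw),np.cos(yaw),0]); Z=np.array([0,0,1.])
t=np.radians(30); d=-np.sin(t)*a-np.cos(t)*Z; RG=tool(d,a)
G=np.array([.507,-.011,.05])+.010*a+.022*d
E
python3 - <<'E'
from pl import *
print(robot.tcp_to_grasp, G)
print('pre',delta(G-.09*d,RG)); print('grasp after',-(-.09*d)*100)
E
```

```text
-0.0187 [ 0.50689022 -0.01199396  0.03094744]
pre (array([  1.46,   4.62, -20.19]), array([-0.523,  0.027, -0.106]))
grasp after [-0.49400235 -4.47280244 -7.79422863]
```

Call:
{"fn": "drive_tool", "kwargs": {"plan": [[0.3,0.9,-4.0,-0.105,0.005,-0.021],[0.6,1.8,-8.0,-0.209,0.011,-0.042],[0.9,2.8,-12.0,-0.314,0.016,-0.064],[1.2,3.7,-16.0,-0.418,0.022,-0.085],[1.5,4.6,-20.2,-0.523,0.027,-0.106],[1.5,4.6,-20.2,-0.523,0.027,-0.106],[1.5,4.6,-20.2,-0.523,0.027,-0.106],[1.5,4.6,-20.2,-0.523,0.027,-0.106]]}}

```text
clock: 2.7
ee_pos: [0.5139, 0.0319, 0.1119]
tcp_rot: [179.6, 29.9, 83.5]
wrist_force: [0.7, 0.1, 0.0]
grip_width: 0.0857
grasp_force: 0.0
```

```bash
cat > o2.py <<'E'
import sys
from pl import *; from ov import *
s=sensors.get_state(); print(s['clock'],s['q'],s['ee_pos'],s['tcp_rot'],delta(G,RG))
im,c=snap('wrist','w2'); m=np.array([.507,-.011,.05])
R_,G_=(0,0,255),(0,255,0)
b=np.cross(a,Z)
SL=[(circ(c,m+e*a,.024,a),R_) for e in(-.035,.035)]+[(circ(c,m+.035*a,.0075,a),G_)]+[([np.array([.507,-.011,.008])+i*.025*b+j*.04*a for i,j in((1,1),(1,-1),(-1,-1),(-1,1),(1,1))],(255,0,0))]
cv2.imwrite('pics/o2.png',ov(im[:,:,::-1].copy(),c,True,(256,192),256,SL,W=768,H=576))
E
python3 o2.py
```

```text
2.7 [ 17.8494148   27.50016614  98.21294316 -29.08185225  69.87174719
  38.24124859] [0.51393154 0.03185638 0.11193108] [179.62988603  29.87224653  83.48704998] (array([-0.7 , -4.39, -8.1 ]), array([-0.002,  0.006,  0.   ]))
```

View pics/o2.png

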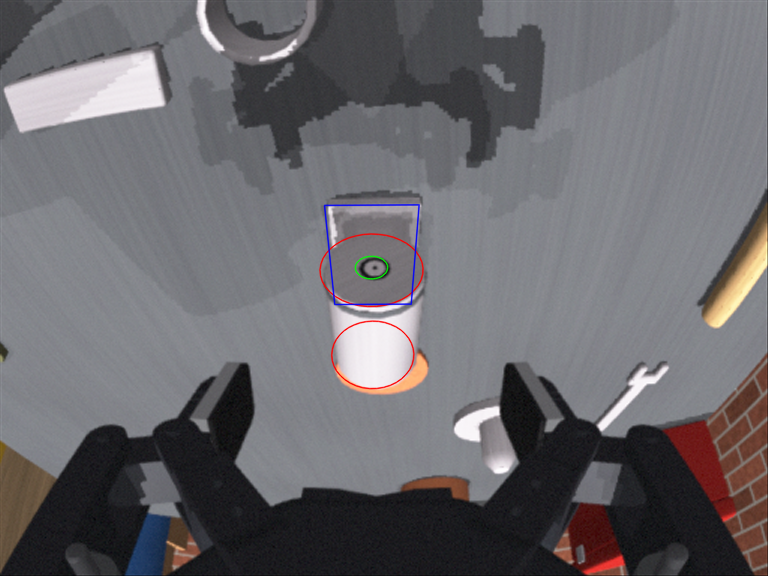

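The model overlay matches the sleeve: the predicted ring is at (372,267) and the seen one at (375,268). I'll grasp.

Call:
{"fn": "drive_tool", "kwargs": {"plan": [[-0.2,-1.1,-2,0,0,0],[-0.35,-2.2,-4,0,0,0],[-0.5,-3.3,-6,0,0,0],[-0.6,-4.4,-8.1,0,0,0],[-0.6,-4.4,-8.1,0,0,0],[-0.6,-4.4,-8.1,0,0,0]]}}

```text
clock: 3.5
ee_pos: [0.508, -0.011, 0.03]
tcp_rot: [179.7, 29.9, 83.6]
wrist_force: [-0.5, -0.5, -0.0]
grip_width: 0.0855
grasp_force: 0.0
```

Call:
{"fn": "drive_tool", "kwargs": {"plan": [[0,0,0,0,0,0],[0,0,0,0,0,0],[0,0,0,0,0,0],[0,0,0,0,0,0],[0,0,0,0,0,0],[0,0,0,0,0,0]], "jaw": 4.2, "newtons": 60}}

```text
clock: 4.25
ee_pos: [0.5091, -0.0103, 0.0294]
tcp_rot: [179.7, 30.0, 83.7]
wrist_force: [2.2, 1.2, 4.9]
grip_width: 0.0457
grasp_force: 61.2
```

Call:
{"fn": "drive_tool", "kwargs": {"plan": [[0,0,1,0,0,0],[0,0,3,0,0,0],[0,0,6,0,0,0],[0,0,10,0,0,0],[0,0,14,0,0,0],[0,0,17,0,0,0],[0,0,17,0,0,0],[0,0,17,0,0,0]]}}

```text
clock: 5.25
ee_pos: [0.5058, -0.0107, 0.1971]
tcp_rot: [-179.9, 30.0, 83.8]
wrist_force: [0.2, 0.5, -3.2]
grip_width: 0.0462
grasp_force: 62.0
```

```bash
cat > o3.py <<'E'
from pl import *; from ov import *
s=sensors.get_state(); print(s['clock'],s['wrist_force'],s['grip_width'],s['ee_pos'],s['tcp_rot'])
# sleeve in tool frame: as at grasp
p0=np.array([.5091,-.0103,.0294]); R0=Ro.from_euler('xyz',[179.7,30,83.7],degrees=True)
SPOT=np.array([.507,-.011,.05])+.035*a
sp=R0.inv().apply(SPOT-p0); ax=R0.inv().apply(-a); print('spot in tool',sp,'z axis in tool',ax)
p,R=cur(); c0=p+R.apply(sp); az=R.apply(ax)
if __name__=='__main__':
    im,c=snap('wrist','w3'); print('spot px pred',proj(c,c0,True))
    ims,cs=snap('side','s3')
    L=[(circ(c,c0,.0075,az),(0,255,0)),(circ(c,c0,.024,az),(0,0,255)),(circ(c,c0+.07*az,.024,az),(0,0,255))]
    A=ov(im[:,:,::-1].copy(),c,True,proj(c,c0,True),60,L,W=400,H=400)
    B=ov(ims[:,:,::-1].copy(),cs,False,proj(cs,c0,False),40,L,W=400,H=400)
    cv2.imwrite('pics/o3.png',np.hstack([A,B]))
E
python3 o3.py
```

```text
5.25 [ 0.22447365  0.51255991 -3.17278093] 0.04617185391565235 [ 0.50577051 -0.01073052  0.19705032] [-179.93088363   29.97333683   83.82217387]
spot in tool [ 0.01920876 -0.00182631 -0.03488706] z axis in tool [-0.8660254  -0.00266224  0.49999291]
spot px pred (np.float64(246.22338395948057), np.float64(245.84011847417298))
```

View pics/o3.png

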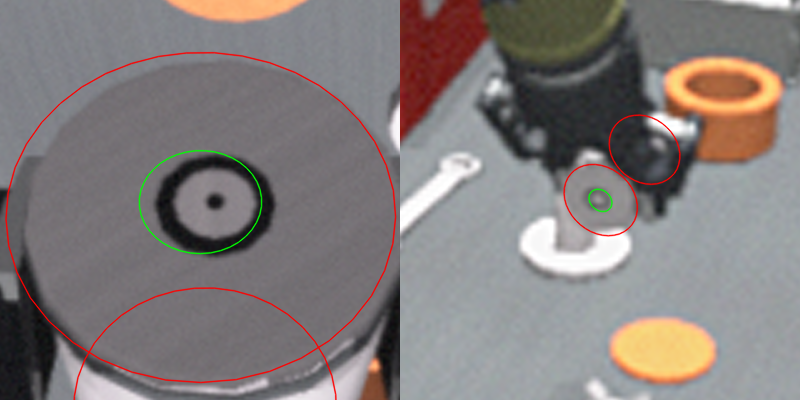

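The sleeve is held squarely: the ring shows in the wrist view only about 4 px (2 mm) off the prediction, in the tool's closing direction, and the side view agrees. I'll refine the stand position by fitting the bright base in all the views.

```bash
cat > st.py <<'E'
from ov import *
from scipy.optimize import least_squares
D=[]
for n,(u,v),h in(('scene0',(165,203),24),('side0',(262,166),24),('w1',(309,285),28)):
    im=cv2.imread(f'pics/{n}.png').astype(int).min(2); c=cal(n); f=n[0]=='w'
    m=np.zeros(im.shape,np.uint8); sub=im[v-h:v+h,u-h:u+h]; bg=np.median(sub)
    m[v-h:v+h,u-h:u+h]=sub>(170 if n!='scene0' else 160)
    N,l,st,ce=cv2.connectedComponentsWithStats(m); k=1+np.argmax(st[1:,4]); hull=cv2.convexHull(np.argwhere(l==k)[:,::-1].astype(np.int32))
    D.append((n,c,f,hull[:,0].astype(float))); print(n,'bg',bg,st[k])
th=np.linspace(0,2*np.pi,24,endpoint=False); U=np.c_[np.cos(th),np.sin(th)]
def model(c,f,p):
    P=circ(c,[p[0],p[1],0],.042,[0,0,1])+circ(c,[p[0],p[1],.01],.042,[0,0,1])+circ(c,[p[0],p[1],.048],.017,[0,0,1])+circ(c,[p[0],p[1],.06],.007,[0,0,1])
    return np.array([proj(c,q,f) for q in P])
def res(p,DD=D): return np.concatenate([(model(c,f,p)@U.T).max(0)-((h@U.T).max(0)+.0) for n,c,f,h in DD])
for DD in (D,D[:1],D[1:2],D[2:]):
    q=least_squares(res,[.603,-.247],args=(DD,),loss='soft_l1'); print([x[0] for x in DD],q.x,np.sqrt((q.fun**2).mean()))
E
python3 st.py
```

```text
scene0 bg 112.0 [151 196  29  23 340]
side0 bg 152.0 [251 166  22  11 162]
w1 bg 135.0 [287 265  45  37 892]
['scene0', 'side0', 'w1'] [ 0.60331466 -0.25146009] 2.085373272895553
['scene0'] [ 0.60115943 -0.2509612 ] 1.5272454336606522
['side0'] [ 0.60644901 -0.25407636] 2.669395276174804
['w1'] [ 0.60368183 -0.25335046] 2.1010346348702087
```

```bash
cat >> pl.py <<'E'
sp=np.array([.0175,0,-.032])
ph=np.radians(-25); hd=np.array([np.cos(ph),np.sin(ph),0])
RS=tool(np.cos(t)*hd-np.sin(t)*Z, np.cos(t)*Z+np.sin(t)*hd)
S=np.array([.603,-.249,0])
def seat(spotz,S=S): return np.array([S[0],S[1],spotz])-RS.apply(sp)
E
python3 - <<'E'
from pl import *
H=seat(.23)-.06*hd
dl=delta(H,RS); print(H,dl,np.linalg.norm(dl[1])*57.3)
E
```

```text
[ 0.56580768 -0.23165694  0.19884456] (array([  6.02, -22.07,   0.23]), array([ 0.872, -1.552, -1.448])) 131.4881067461236
```

Call:
{"fn": "drive_tool", "kwargs": {"plan": [[0.4,-1.5,1.3,0.061,-0.109,-0.101],[0.8,-3.1,2.6,0.122,-0.217,-0.203],[1.3,-4.6,4,0.183,-0.326,-0.304],[1.7,-6.2,5,0.244,-0.434,-0.406],[2.1,-7.7,6,0.305,-0.543,-0.507],[2.5,-9.2,7,0.366,-0.652,-0.608],[2.9,-10.8,8,0.427,-0.76,-0.71],[3.4,-12.3,8,0.488,-0.869,-0.811],[3.8,-13.9,8,0.549,-0.977,-0.913],[4.2,-15.4,8,0.61,-1.086,-1.014],[4.6,-16.9,8,0.671,-1.195,-1.115],[5.0,-18.5,8,0.732,-1.303,-1.217]]}}

```text
clock: 6.85
ee_pos: [0.5554, -0.1901, 0.2749]
tcp_rot: [161.8, -46.2, 4.3]
wrist_force: [2.0, 1.4, -3.6]
grip_width: 0.0458
grasp_force: 62.0
```

```bash
python3 - <<'E'
from pl import *
print(sensors.get_state()['q'])
print(delta(seat(.23)-.06*hd,RS))
E
```

```text
[-25.52967566   1.40609825 121.77337519  26.22372367   8.99560108
  43.87826056]
(array([ 1.04, -4.16, -7.61]), array([ 0.145, -0.27 , -0.252]))
```

J5 is near its limit with this outward heading, so I'll bring the tool in from the side instead, heading about +35°.

```bash
sed -i 's/^ph=np.radians(-25)/ph=np.radians(35)/' pl.py; python3 - <<'E'
from pl import *
dl=delta(seat(.26)-.05*hd,RS); print(seat(.26)-.05*hd,dl,np.linalg.norm(dl[1])*57.3)
E
```

```text
[ 0.57757582 -0.2668022   0.22884456] (array([ 2.21, -7.67, -4.61]), array([ 0.267, -0.165,  0.787])) 48.549130528465696
```

Call:
{"fn": "drive_tool", "kwargs": {"plan": [[0.2,-0.8,0,0.03,-0.018,0.087],[0.5,-1.7,0,0.059,-0.037,0.175],[0.7,-2.6,-0.5,0.089,-0.055,0.262],[1,-3.4,-1,0.119,-0.073,0.35],[1.2,-4.3,-1.5,0.148,-0.092,0.437],[1.5,-5.1,-2.2,0.178,-0.11,0.525],[1.7,-6,-3,0.208,-0.128,0.612],[2,-6.8,-3.8,0.237,-0.147,0.7],[2.2,-7.7,-4.6,0.267,-0.165,0.787],[2.2,-7.7,-4.6,0.267,-0.165,0.787],[2.2,-7.7,-4.6,0.267,-0.165,0.787]]}}

```text
clock: 8.22
ee_pos: [0.5791, -0.2662, 0.2313]
tcp_rot: [180.0, -60.2, 35.0]
wrist_force: [-0.6, 0.8, -2.8]
grip_width: 0.0462
grasp_force: 62.4
```

```bash
cat > o4.py <<'E'
from pl import *; from ov import *
s=sensors.get_state(); print(s['clock'],np.round(s['q'],1),s['ee_pos'],s['tcp_rot'],s['wrist_force'],s['grip_width'])
print('to hover .17',delta(seat(.17),RS))
p,R=cur(); c0=p+R.apply(sp); az=R.apply([-np.cos(t),0,np.sin(t)]); print('spot',c0,'axis',az)
im,c=snap('wrist','w4'); i2,c2=snap('scene','s4'); i3,c3=snap('side','d4')
L=[(circ(c,c0,.0075,az),(0,255,0)),(circ(c,c0,.024,az),(0,0,255)),(circ(c,c0+.07*az,.024,az),(0,0,255))]
L+=[(circ(c,[S[0],S[1],z],r,Z),col) for z,r,col in((.01,.042,(255,255,0)),(.06,.007,(255,0,255)),(.048,.017,(255,0,255)))]
A=ov(im[:,:,::-1].copy(),c,True,(256,192),256,L,W=400,H=300)
A2=ov(im[:,:,::-1].copy(),c,True,proj(c,c0,True),50,L,W=400,H=300)
B=ov(i2[:,:,::-1].copy(),c2,False,(165,190),40,L,W=400,H=300)
C=ov(i3[:,:,::-1].copy(),c3,False,(262,150),40,L,W=400,H=300)
cv2.imwrite('pics/o4.png',np.vstack([np.hstack([A,A2]),np.hstack([B,C])]))
E
python3 o4.py
```

```text
8.225 [-59.5  27.5 102.3  63.8  74.6 -37.3] [ 0.57911348 -0.26623289  0.23127872] [179.98691881 -60.24643598  35.04606367] [-0.58531052  0.79410456 -2.81135764] 0.04616174060498794
to hover .17 (array([ 3.94,  2.81, -9.24]), array([-0.002,  0.004, -0.001]))
spot [ 0.56347505 -0.27719287  0.26235231] axis [ 0.00358682  0.00237638 -0.99999074]
```

View pics/o4.png

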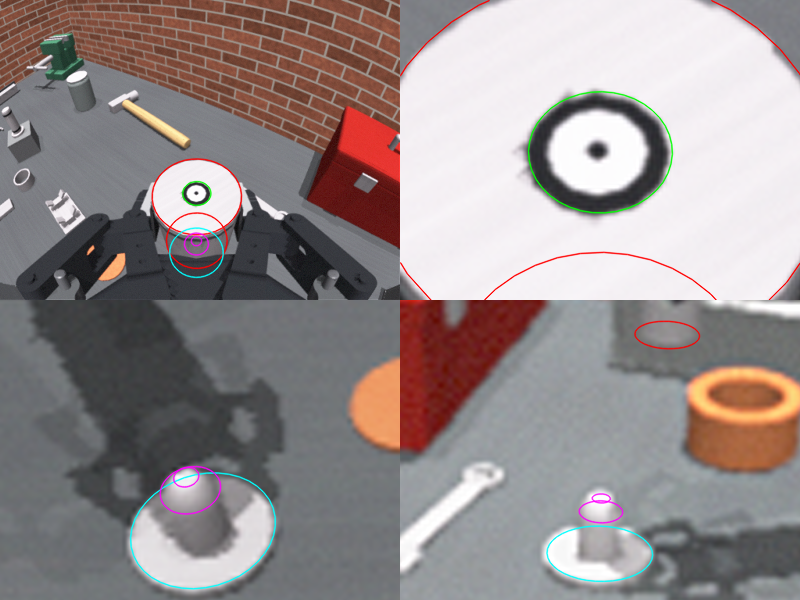

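The last picture shows the sleeve mouth down, with its ring within 1 px of the prediction. The predicted post and base circles lie on the real ones in the scene, and within 2 mm in the side view. I'll move over the post.

Call:
{"fn": "drive_tool", "kwargs": {"plan": [[1.3,0.9,-1,0,0,0],[2.6,1.8,-3,0,0,0],[3.9,2.8,-6,0,0,0],[3.9,2.8,-9.2,0,0,0],[3.9,2.8,-9.2,0,0,0],[3.9,2.8,-9.2,0,0,0]]}}

```text
clock: 9.12
ee_pos: [0.6194, -0.239, 0.1414]
tcp_rot: [179.6, -60.4, 35.4]
wrist_force: [0.3, -0.9, -3.1]
grip_width: 0.0458
grasp_force: 62.3
```

```bash
cat > chk.py <<'E'
from pl import *; from ov import *
s=sensors.get_state(); print(s['clock'],np.round(s['q'],1),s['ee_pos'],s['tcp_rot'],s['wrist_force'],s['moment'],s['grip_width'])
p,R=cur(); c0=p+R.apply(sp); print('spot',c0,'axis',R.apply([-np.cos(t),0,np.sin(t)]))
def ring(n,guess,h,thr=90,fish=False):
    im,c=snap(n,n+'_r%d'%int(s['clock']*100)); u,v=np.round(proj(c,guess,fish)).astype(int)
    x0,y0=max(u-h,0),max(v-h,0); g=im[y0:v+h,x0:u+h].max(2); k=cv2.resize(g,None,fx=4,fy=4,interpolation=cv2.INTER_CUBIC)
    return im,c,(u,v),g
if __name__=='__main__':
    print('to .15/.08',delta(seat(.15),RS),delta(seat(.08),RS))
    im,c,uv,g=ring('wrist',c0,16,fish=True); ys,xs=np.nonzero(g<80); print('pred',proj(c,c0,True),'dark mean',uv[0]-16+(xs.min()+xs.max())/2,uv[1]-16+(ys.min()+ys.max())/2,'size',np.ptp(xs)+1,np.ptp(ys)+1)
E
python3 chk.py
```

```text
9.125 [-54.4  35.5 105.7  70.8  66.9 -47.4] [ 0.61942367 -0.23895587  0.14144273] [179.58299287 -60.35333888  35.41106023] [ 0.27026686 -0.85249962 -3.1065451 ] [-0.5051448   0.69170464  0.00213418] 0.04584685530358134
spot [ 0.60367803 -0.24986453  0.17248022] axis [ 7.12533257e-03  6.00786364e-04 -9.99974434e-01]
to .15/.08 (array([-0.09,  0.08, -2.26]), array([-0.001,  0.007, -0.001])) (array([-0.09,  0.08, -9.26]), array([-0.001,  0.007, -0.001]))
pred (np.float64(251.44604808311234), np.float64(246.57760877524922)) dark mean 250.5 248.0 size 32 29
```

Call:
{"fn": "drive_tool", "kwargs": {"plan": [[-0.1,0,-1.5,0,0,0],[-0.1,0,-3,0,0,0],[-0.1,0,-4,0,0,0],[-0.1,0,-4.7,0,0,0],[-0.1,0,-5.4,0,0,0],[-0.1,0,-6.0,0,0,0],[-0.1,0,-6.0,0,0,0],[-0.1,0,-6.0,0,0,0]]}}

```text
clock: 10.18
ee_pos: [0.618, -0.2394, 0.0806]
tcp_rot: [179.6, -60.3, 35.4]
wrist_force: [2.0, 1.2, -3.1]
grip_width: 0.0458
grasp_force: 62.3
```

```bash
python3 chk.py
```

```text
10.175 [-54.6  41.4 107.3  73.9  64.7 -55.2] [ 0.61796042 -0.23936113  0.08060699] [179.5992359  -60.30501592  35.39518774] [ 1.9561419   1.18723444 -3.05807844] [-0.5288973   0.61530647 -0.04627783] 0.04577183041316809
spot [ 0.60223831 -0.25025769  0.11166065] axis [ 6.35661572e-03  2.26373796e-04 -9.99979771e-01]
to .15/.08 (array([0.06, 0.12, 3.82]), array([-0.   ,  0.006, -0.001])) (array([ 0.06,  0.12, -3.18]), array([-0.   ,  0.006, -0.001]))
pred (np.float64(251.47275160267563), np.float64(246.63077402406594)) dark mean 250.5 248.0 size 32 29
```

Call:
{"fn": "drive_tool", "kwargs": {"plan": [[0.05,0.05,-0.5,0,0,0],[0.05,0.05,-1,0,0,0],[0.05,0.05,-1.5,0,0,0],[0.05,0.05,-2,0,0,0],[0.05,0.05,-2.4,0,0,0],[0.05,0.05,-2.8,0,0,0],[0.05,0.05,-2.8,0,0,0],[0.05,0.05,-2.8,0,0,0]]}}

```text
clock: 11.22
ee_pos: [0.6184, -0.2389, 0.0526]
tcp_rot: [179.6, -60.3, 35.4]
wrist_force: [0.1, 0.4, -4.2]
grip_width: 0.0457
grasp_force: 62.4
```

Call:
{"fn": "drive_tool", "kwargs": {"plan": [[0,0,-0.1,0,0,0],[0,0,-0.2,0,0,0],[0,0,-0.3,0,0,0],[0,0,-0.3,0,0,0],[0,0,-0.3,0,0,0]]}}

```text
clock: 11.85
ee_pos: [0.6183, -0.2388, 0.0495]
tcp_rot: [179.6, -60.3, 35.4]
wrist_force: [-0.3, 0.2, -4.4]
grip_width: 0.0457
grasp_force: 62.4
```

Call:
{"fn": "drive_tool", "kwargs": {"plan": [[0,0,-0.1,0,0,0],[0,0,-0.2,0,0,0],[0,0,-0.2,0,0,0],[0,0,-0.2,0,0,0]]}}

```text
clock: 12.35
ee_pos: [0.6183, -0.2389, 0.0475]
tcp_rot: [179.6, -60.3, 35.4]
wrist_force: [0.5, -0.0, -2.4]
grip_width: 0.0462
grasp_force: 62.6
```

Call:
{"fn": "drive_tool", "kwargs": {"plan": [[0,0,-0.1,0,0,0],[0,0,-0.2,0,0,0],[0,0,-0.2,0,0,0],[0,0,-0.2,0,0,0]]}}

```text
clock: 12.85
ee_pos: [0.6185, -0.2387, 0.0474]
tcp_rot: [179.6, -60.5, 35.4]
wrist_force: [-4.2, -2.5, 6.1]
grip_width: 0.0463
grasp_force: 63.4
```

Contact came at the expected height: the spot is at about 79 mm and the push is about 9 N. I'll ease off and release.

Call:
{"fn": "drive_tool", "kwargs": {"plan": [[0,0,0.1,0,0,0],[0,0,0.1,0,0,0]], "newtons": 20}}

```text
clock: 13.1
ee_pos: [0.6185, -0.2387, 0.0473]
tcp_rot: [179.6, -60.4, 35.4]
wrist_force: [-2.7, -1.7, 5.4]
grip_width: 0.046
grasp_force: 63.1
```

Call:
{"fn": "drive_tool", "kwargs": {"plan": [[0,0,0,0,0,0],[0,0,0,0,0,0],[0,0,0,0,0,0],[0,0,0,0,0,0],[0,0,0,0,0,0]], "jaw": 8.5}}

```text
clock: 13.72
ee_pos: [0.6183, -0.2388, 0.0464]
tcp_rot: [179.6, -60.3, 35.4]
wrist_force: [0.3, 0.6, -0.1]
grip_width: 0.0851
grasp_force: 0.0
```

```bash
python3 chk.py; python3 - <<'E'
from pl import *
print('retreat 12cm', -12*cur()[1].apply([0,0,1]))
E
```

```text
13.725 [-54.5  44.9 107.8  75.8  63.6 -59.4] [ 0.61832966 -0.23878765  0.04639401] [179.64613509 -60.29911555  35.35013822] [ 0.25128063  0.62428485 -0.08687399] [-0.22401173  0.36361983 -0.05270537] 0.08509410808191537
spot [ 0.60261663 -0.24969144  0.07744974] axis [ 6.03792003e-03  4.96958076e-04 -9.99981648e-01]
to .15/.08 (array([0.02, 0.07, 7.25]), array([-0.   ,  0.006, -0.001])) (array([0.02, 0.07, 0.25]), array([-0.   ,  0.006, -0.001]))
pred (np.float64(251.36884835577837), np.float64(246.62462779073903)) dark mean 250.5 246.0 size 32 29
retreat 12cm [-8.54460853 -5.96973635  5.94574747]
```

The sleeve is seated and stayed put on release. I'll retreat along the tool axis, then go over the probe.

Call:
{"fn": "drive_tool", "kwargs": {"plan": [[-0.7,-0.5,0.5,0,0,0],[-2.1,-1.5,1.5,0,0,0],[-4.2,-3,3,0,0,0],[-6.4,-4.5,4.5,0,0,0],[-8.5,-6,6,0,0,0],[-8.5,-6,9,0,0,0],[-8.5,-6,12,0,0,0],[-8.5,-6,12,0,0,0],[-8.5,-6,12,0,0,0]]}}

```text
clock: 14.9
ee_pos: [0.5326, -0.2992, 0.1665]
tcp_rot: [179.6, -60.2, 35.4]
wrist_force: [0.4, -0.1, 0.4]
grip_width: 0.0846
grasp_force: 0.0
```

```bash
cat > rg.py <<'E'
from pl import *
def ringfind(name,pt,h=14,tag='q'):
    """centre of dark ring near pt: darkest annulus by ellipse blob centroid (dark thresholded vs local median)"""
    fish=name=='wrist'; im,c=snap(name,f'{tag}_{name}'); u,v=np.round(proj(c,pt,fish)).astype(int)
    g=cv2.resize(im[v-h:v+h,u-h:u+h].min(2),None,fx=6,fy=6,interpolation=cv2.INTER_CUBIC)
    th=(int(g.max())+int(g.min()))/2; m=(g<th).astype(np.uint8)
    N,l,st,ce=cv2.connectedComponentsWithStats(m); best=None
    out=[]
    for k in range(1,N):
        x,y,w,hh,A=st[k]
        if A>20 and x>0 and y>0 and x+w<12*h and y+hh<12*h: out.append((A,(u-h+(x+w/2-.5+.5)/6-.5,v-h+(y+hh/2)/6-.5),w/6,hh/6))
    return c,sorted(out,reverse=True)[:3]
E
python3 - <<'E'
from rg import *
s=sensors.get_state();print(np.round(s['q'],1))
SP=[.603,-.249,.08]
c,o=ringfind('wrist',SP,tag='r1'); print(proj(c,SP,True),o)
if o: print(atz(c,*o[0][1],.08,True))
RD=tool(-Z,[0,1,0]); print('to look',delta([.5375,.247,.26],RD))
E
```

```text
[-65.4  33.2 104.8  62.4  74.6 -47.2]
(np.float64(250.06502519654876), np.float64(218.80694673555226)) [(np.int32(2709), (np.float64(250.66666666666666), np.float64(220.66666666666666)), np.float64(15.666666666666666), np.float64(12.333333333333334)), (np.int32(38), (np.float64(250.5), np.float64(220.16666666666666)), np.float64(1.3333333333333333), np.float64(1.0))]
[ 0.6015105  -0.25073647  0.08      ]
to look (array([ 0.49, 54.59,  9.4 ]), array([-0.966,  0.505,  0.866]))
```

Call:
{"fn": "drive_tool", "kwargs": {"plan": [[0,5,4,-0.088,0.046,0.079],[0,10,7,-0.176,0.092,0.157],[0.1,15,9.4,-0.263,0.138,0.236],[0.2,20,9.4,-0.351,0.184,0.315],[0.2,25,9.4,-0.439,0.23,0.394],[0.3,30,9.4,-0.527,0.275,0.472],[0.3,35,9.4,-0.615,0.321,0.551],[0.4,40,9.4,-0.703,0.367,0.63],[0.4,45,9.4,-0.79,0.413,0.709],[0.5,50,9.4,-0.878,0.459,0.787],[0.5,54.6,9.4,-0.966,0.505,0.866],[0.5,54.6,9.4,-0.966,0.505,0.866]]}}

```text
clock: 16.45
ee_pos: [0.538, 0.2525, 0.2582]
tcp_rot: [-179.8, -0.0, 90.5]
wrist_force: [0.2, -0.5, -0.3]
grip_width: 0.0849
grasp_force: 0.0
```

Call:
{"fn": "drive_tool", "kwargs": {"plan": [[0,0,0,0,0,0],[0,0,0,0,0,0],[0,0,0,0,0,0]], "jaw": 7}}

```text
clock: 16.82
ee_pos: [0.5383, 0.2453, 0.2606]
tcp_rot: [-180.0, -0.0, 89.9]
wrist_force: [-0.6, -0.3, 0.9]
grip_width: 0.0698
grasp_force: 0.0
```

```bash
cat > pb.py <<'E'
from rg import *
s=sensors.get_state();print(s['clock'],np.round(s['q'],1),s['ee_pos'],s['tcp_rot'])
im,c=snap('wrist','pb1'); 
for z,n in((.135,'top'),(.066,'flange'),(.06,'holder')): print(n,proj(c,[.5375,.247,z],True))
g=im.min(2); u,v=np.round(proj(c,[.5375,.247,.135],True)).astype(int)
np.set_printoptions(linewidth=250)
h=40; print(u,v); print(g[v-h:v+h+1:3,u-h:u+h+1:3])
E
python3 pb.py
```

```text
16.825 [20.4 17.7 81.7  0.  80.5 20.5] [0.53829189 0.24529836 0.26060159] [-1.79991477e+02 -2.35159356e-02  8.99174322e+01]
top (np.float64(250.20880212573002), np.float64(182.57175769045574))
flange (np.float64(250.4396476752301), np.float64(166.73768885284474))
holder (np.float64(250.45561080167906), np.float64(165.6469569459083))
250 183
[[128 128 125 123 127 126 118 114 116 117 116 115 119 148 151 151 150 152 151 151 149 134  96  69  67  89  92]
 [129 124 124 126 125 121 116 118 114 113 118 114 116 125 149 150 154 150 151 150 149 153 149 149 128  89  91]
 [131 128 124 126 125 117 116 117 115 112 119 114 115 115 126 123 126 150 152 150 150 145 152 149 150 151 138]
 [128 127 122  96 100 115 118 117 120 117 114 154 170 170 169 155 116 127 136 141 150 148 126 128 142 147 141]
 [124  91  78  75 198 204 136 226 228 197 192 178 174 169 172 171 168 123 112 115 115 115 116 115 114 131 142]
 [ 76  78  74  77 226 228 229 223 150 252 196 154  57  73  57 101 158 170 114 114 113 112 114 114 112 134 140]
 [ 74  75  74 104 228 202 138 117 137 172 142 100 106 106 102  95  83 172 149 115 114 116 1
[... 1540 characters left out ...]
 128 132 132 133 131 131 133 131]
 [137 144 140 142 138 145 141 148 143 144 143 140 136 130 131 134 132 135 134 132 133 130 134 137 132 131 131]
 [136 142 138 141 144 142 144 146 134 135 131 134 135 130 132 136 129 133 133 132 131 130 134 135 135 133 132]
 [ 89  88  88  99 141 139 134 138 135 139 130 136 130 131 134 135 131 134 137 132 128 130 132 132 131 134 127]
 [ 92  92  91  90  91 131 134 134 137 136 129 135 132 129 130 135 129 134 132 130 129 133 138 130 136 132 128]
 [141 105  88  89  86  99 131 136 133 136 131 136 136 130 136 133 132 136 135 134 142 139 146 141 132 133 128]
 [218 243 250 130  86  80 112 137 137 137 133 134 137 129 133 136 131 140 142 143 143 143 142 141 135 135 131]]
```

The probe's top disc is at about (249,182.5) in the wrist view, against a prediction of (250.2,182.6), so it is within 1 mm. Descending to grasp.

Call:
{"fn": "drive_tool", "kwargs": {"plan": [[-0.05,0.1,-3,0,0,0],[-0.1,0.2,-6.5,0,0,0],[-0.1,0.2,-10,0,0,0],[-0.1,0.2,-13,0,0,0],[-0.1,0.2,-15.5,0,0,0],[-0.1,0.2,-17.5,0,0,0],[-0.1,0.2,-17.5,0,0,0],[-0.1,0.2,-17.5,0,0,0]]}}

```text
clock: 17.88
ee_pos: [0.5381, 0.2489, 0.0864]
tcp_rot: [179.9, -0.1, 90.0]
wrist_force: [-0.1, 0.2, -0.2]
grip_width: 0.0699
grasp_force: 0.0
```

Call:
{"fn": "drive_tool", "kwargs": {"plan": [[0,0,0,0,0,0],[0,0,0,0,0,0],[0,0,0,0,0,0],[0,0,0,0,0,0],[0,0,0,0,0,0],[0,0,0,0,0,0]], "jaw": 1.9, "newtons": 50}}

```text
clock: 18.62
ee_pos: [0.5376, 0.2493, 0.0863]
tcp_rot: [179.9, -0.0, 90.1]
wrist_force: [-1.8, 0.4, 5.9]
grip_width: 0.0237
grasp_force: 48.9
```

```bash
python3 - <<'E'
from rg import *
s=sensors.get_state();print(s['clock'],np.round(s['q'],1),s['ee_pos'],s['tcp_rot'],s['wrist_force'],s['moment'])
E
```

```text
18.625 [20.8 26.9 94.6  0.  58.4 20.7] [0.53758119 0.24932399 0.08625716] [ 1.79949764e+02 -4.71320098e-02  9.00843692e+01] [-1.79466174  0.39517153  5.91826284] [-0.16275825  0.15041222 -0.04682827]
```

The probe is gripped. Lifting it clear of the holder.

Call:
{"fn": "drive_tool", "kwargs": {"plan": [[0,0,0.5,0,0,0],[0,0,1.5,0,0,0],[0,0,3.5,0,0,0],[0,0,6,0,0,0],[0,0,9,0,0,0],[0,0,12,0,0,0],[0,0,14,0,0,0],[0,0,14.5,0,0,0],[0,0,14.5,0,0,0]]}}

```text
clock: 19.75
ee_pos: [0.5371, 0.2491, 0.2304]
tcp_rot: [-180.0, -0.0, 90.1]
wrist_force: [-1.0, 0.5, -2.3]
grip_width: 0.0235
grasp_force: 49.1
```

Call:
{"fn": "drive_tool", "kwargs": {"plan": [[0.3,-2,0,0,0,0],[0.8,-6,0,0,0,0],[1.5,-11,0,0,0,0],[2.2,-16.5,0,0,0,0],[2.9,-22,0,0,0,0],[3.6,-27.5,0,0,0,0],[4.3,-33,0,0,0,0],[5,-38.5,0,0,0,0],[5.7,-43.5,0,0,0,0],[6.2,-47.5,0,0,0,0],[6.4,-49.5,0,0,0,0],[6.4,-49.8,0,0,0,0]]}}

```text
clock: 21.25
ee_pos: [0.6005, -0.25, 0.2294]
tcp_rot: [-179.9, -0.1, 90.0]
wrist_force: [-0.1, 1.1, -1.9]
grip_width: 0.0234
grasp_force: 49.1
```

Call:
{"fn": "drive_tool", "kwargs": {"plan": [[0,0,-1.5,0,0,0],[0,0,-2.5,0,0,0],[0,0,-2.5,0,0,0],[0,0,-2.5,0,0,0]]}}

```text
clock: 21.75
ee_pos: [0.6015, -0.248, 0.2055]
tcp_rot: [-180.0, -0.0, 90.1]
wrist_force: [0.5, -0.0, -2.1]
grip_width: 0.0239
grasp_force: 49.1
```

```bash
cat > sp.py <<'E'
from rg import *
import sys
tag=sys.argv[1]
s=sensors.get_state();print(s['clock'],np.round(s['q'],1),s['ee_pos'],s['tcp_rot'],s['wrist_force'],s['moment'],s['grip_width'])
SP=np.array([.6017,-.2505,.08]); rs=[]
for n,h in(('wrist',20),('scene',9),('side',9)):
    c,o=ringfind(n,SP,h=h,tag=tag+n); f=n=='wrist'; print(n,np.round(proj(c,SP,f),1),[(int(A),np.round(x,1),round(w,1),round(hh,1)) for A,x,w,hh in o])
    if o: print('   @.08',atz(c,*o[0][1],.08,f))
p,R=cur(); tip=p+R.apply([-.002,0,.0763]); print('tip pred',tip)
for n in('scene','side'): print(n,proj(get_calibration(n),tip))
E
python3 sp.py h1
```

```text
21.75 [-26.1  24.6  78.8   0.   76.6 -26.3] [ 0.60151902 -0.24803459  0.2055258 ] [-1.79998770e+02 -3.37694058e-02  9.01423908e+01] [ 0.50409099 -0.01553882 -2.07757198] [ 0.00666499 -0.02474531  0.01451273] 0.02393192198875836
wrist [251.2 186.9] [(190, array([250.8, 187.2]), np.float64(2.3), np.float64(2.7))]
   @.08 [ 0.60131762 -0.25077596  0.08      ]
scene [160.3 190.6] []
side [262.7 155. ] []
tip pred [ 0.60182861 -0.25065654  0.12977886]
scene (np.float64(156.4405264590522), np.float64(179.03421735470405))
side (np.float64(263.0435974171155), np.float64(143.4385104166279))
```

The wrist camera finds the punch dot at (250.8,187.2), which puts the spot at (0.6013, −0.2508). It agrees with the earlier view to 0.3 mm. Next I'll check the brass tip in the fixed cameras.

```bash
cat > bt.py <<'E'
from rg import *
p,R=cur(); rs=[]
mid=p+R.apply([-.002,0,.0763-.006])
np.set_printoptions(linewidth=200)
for n in('scene','side'):
    im,c=snap(n,'bt_'+n); u0,v0=proj(c,mid); u,v=int(round(u0)),int(round(v0)); h=9
    q=im[v-h:v+h+1,u-h:u+h+1].astype(int); w=np.clip(q[...,0]-q[...,2]-12,0,None)
    if n=='scene' or 1: print(w)
    ys,xs=np.mgrid[-h:h+1,-h:h+1]; 
    uc,vc=u+(w*xs).sum()/w.sum(),v+(w*ys).sum()/w.sum(); print(n,'pred mid',(u0,v0),'brass',(uc,vc)); rs.append(ray(c,uc,vc))
print('pred',mid,'tri',tri(rs))
E
python3 bt.py
```

```text
[[ 0  0  0  0  0  0  0  0  0  0  0  0  0  0  0  0  0  0  0]
 [ 0  0  0  0  0  0  0  0  0  0  0  0  0  0  0  0  0  0  0]
 [ 0  0  0  0  0  0  0  0  0  0  0  0  0  0  0  0  0  0  0]
 [ 0  0  0  0  0  0  0  0  0  0  0  0  0  0  0  0  0  0  0]
 [ 0  0  0  0  0  0  0  0  0  0  0  0  0  0  0  0  0  0  0]
 [ 0  0  0  0  0  0  0  0  0  0  0  0  0  0  0  0  0  0  0]
 [ 0  0  0  0  0  0  0  0  0  0  0  0  0  0  0  0  0  0  0]
 [ 0  0  0  0  0  0  0  0  0  0  0  0  0  0  0  0  0  0  0]
 [ 0  0  0  0  0  0  0  0  0  0  0  0  0  0  0  0  0  0  0]
 [ 0  0  0  0  0  0  0  0  0 12 23  0  0  0  0  0  0  0  0]
 [ 0  0  0  0  0  0  0  0 15 52 49  0  0  0  0  0  0  0  0]
 [ 0  0  0  0  0  0  0  0  0 16  8  0  0  0  0  0  0  0  0]
 [ 0  0  0  0  0  0  0  0  0  0  0  0  0  0  0  0  0  0  0]
 [ 0  0  0  0  0  0  0  0  0  0  0  0  0  0  0  0  0  0  0]
 [ 0  0  0  0  0  0  0  0  0  0  0  0  0  0  0  0  0  0  0]
 [ 0  0  0  0  0  0  0  0  0  0  0  0  0  0  0  0  0  0  0]
 [ 0  0  0  0  0  0  0  0  0  0  0  0  0  0  0  0  0  0  0]
 [ 0  0  0  0  0  0  0  0  0  0  0  0  0  0  0  0  0  0  0]
 [ 0  0  0  0  0  0 
[... 949 characters left out ...]
  0  0  0  0  0  0  0]
 [ 0  0  0  0  0  0  0  0  0  0  0  0  0  0  0  0  0  0  0]
 [ 0  0  0  0  0  0  0  0  0  0  0  0  0  0  0  0  0  0  0]
 [ 0  0  0  0  0  0  0  0  0  0  0  0  0  0  0  0  0  0  0]
 [ 0  0  0  0  0  0  0  0  0  0  0  0  0  0  0  0  0  0  0]
 [ 0  0  0  0  0  0  0  0  0  0  0  0  0  0  0  0  0  0  0]
 [ 0  0  0  0  0  0  0  0  0  0  0  0  0  0  0  0  0  0  0]]
side pred mid (np.float64(263.08604595263864), np.float64(142.01903889032127)) brass (np.float64(263.03514376996804), np.float64(142.2779552715655))
pred [ 0.60182261 -0.25065696  0.13577886] tri (array([ 0.60298126, -0.25066434,  0.13336023]), [np.float64(0.0013914068460112487), np.float64(0.0013914068460112424)])
```

The brass tip in both fixed views agrees with the prediction to 1–2 mm. Lowering toward the spot.

Call:
{"fn": "drive_tool", "kwargs": {"plan": [[-0.05,0,-1,0,0,0],[-0.05,0,-2,0,0,0],[-0.05,0,-3,0,0,0],[-0.05,0,-3.8,0,0,0],[-0.05,0,-4.4,0,0,0],[-0.05,0,-4.4,0,0,0],[-0.05,0,-4.4,0,0,0],[-0.05,0,-4.4,0,0,0]]}}

```text
clock: 23.0
ee_pos: [0.6012, -0.249, 0.162]
tcp_rot: [179.9, -0.0, 90.1]
wrist_force: [0.8, -1.1, -1.4]
grip_width: 0.0238
grasp_force: 49.2
```

```bash
python3 bt.py | grep -v '\[' ; python3 sp.py h2
```

```text
scene pred mid (np.float64(159.26948248839358), np.float64(187.79429420606476)) brass (np.float64(159.62820512820514), np.float64(189.39102564102564))
side pred mid (np.float64(262.96379841210097), np.float64(152.2727011240652)) brass (np.float64(262.85925925925926), np.float64(152.86296296296297))
23.1 [-26.2  26.6  82.1   0.   71.2 -26.3] [ 0.6010638  -0.24894245  0.16194436] [ 1.79956355e+02 -9.74442053e-03  9.00745580e+01] [-0.1788636  -0.01937625 -2.33869679] [ 0.0128012  -0.01952106 -0.02784475] 0.023536320184809112
wrist [251.7 201.1] []
scene [160.3 190.6] []
side [262.7 155. ] []
tip pred [ 0.60094905 -0.2508324   0.08545402]
scene (np.float64(159.80164480182538), np.float64(189.13493890831808))
side (np.float64(262.9784569126006), np.float64(153.72890870856637))
```

Call:
{"fn": "drive_tool", "kwargs": {"plan": [[0.04,0,-0.2,0,0,0],[0.04,0,-0.4,0,0,0],[0.04,0,-0.5,0,0,0],[0.04,0,-0.5,0,0,0],[0.04,0,-0.5,0,0,0]]}}

```text
clock: 23.88
ee_pos: [0.6013, -0.2488, 0.1565]
tcp_rot: [180.0, -0.0, 90.1]
wrist_force: [-0.6, -0.3, -1.7]
grip_width: 0.0239
grasp_force: 49.2
```

Call:
{"fn": "drive_tool", "kwargs": {"plan": [[0,0,-0.1,0,0,0],[0,0,-0.1,0,0,0],[0,0,-0.1,0,0,0]]}}

```text
clock: 24.25
ee_pos: [0.6013, -0.2489, 0.1558]
tcp_rot: [180.0, -0.0, 90.1]
wrist_force: [0.1, 0.4, -0.4]
grip_width: 0.0234
grasp_force: 49.4
```

Call:
{"fn": "drive_tool", "kwargs": {"plan": [[0,0,-0.1,0,0,0],[0,0,-0.1,0,0,0],[0,0,-0.1,0,0,0]]}}

```text
clock: 24.62
ee_pos: [0.6013, -0.2489, 0.1546]
tcp_rot: [180.0, -0.0, 90.1]
wrist_force: [-0.3, 0.2, 1.1]
grip_width: 0.0239
grasp_force: 49.4
```

Call:
{"fn": "drive_tool", "kwargs": {"plan": [[0,0,-0.1,0,0,0],[0,0,-0.2,0,0,0],[0,0,-0.2,0,0,0],[0,0,-0.2,0,0,0]]}}

```text
clock: 25.12
ee_pos: [0.6013, -0.2489, 0.1526]
tcp_rot: [180.0, -0.0, 90.1]
wrist_force: [-0.1, -0.4, 2.6]
grip_width: 0.0236
grasp_force: 49.5
```

```bash
cat > av.py <<'E'
from h import *
F=[];P=[];T=[];M=[]
for i in range(12):
    get_image('side'); s=sensors.get_state(); F.append(s['wrist_force']);P.append(s['ee_pos']);T.append(s['tcp_rot']%360);M.append(s['moment'])
print(s['clock'],'F',np.mean(F,0),np.std(F,0)/3.5,'P',np.mean(P,0),'T',np.mean(T,0),'M',np.mean(M,0))
E
python3 av.py
```

```text
25.725 F [-0.06952659 -0.05772041  1.90185156] [0.15419639 0.11266733 0.15652672] P [ 0.60132837 -0.24887181  0.15256935] T [179.98769086 359.97572911  90.07764281] M [0.00306818 0.04806221 0.00516664]
```

The push is about 3.9 N and the travel about 3.9 mm, which is half way. As a last lateral check, I'll compare the ring and tip within the same fixed cameras.

```bash
cat > rc.py <<'E'
from pl import *
rs=[]
for n,f in(('scene','h1scene_scene'),('side','h1side_side')):
    im=cv2.imread(f'pics/{f}.png').min(2).astype(float); c=get_calibration(n); c0=np.array([.6013,-.2508,.08])
    ys,xs=np.mgrid[0:384,0:512]
    for it in range(4):
        P=np.array([proj(c,c0+.013*np.array([np.cos(k),np.sin(k),0])) for k in np.linspace(0,6.28,40)],np.float32)
        m=np.zeros((384,512),np.uint8); cv2.fillPoly(m,[np.round(P*16).astype(np.int32)],1,shift=4); m=m>0
        w=np.where(m,np.clip(np.percentile(im[m],80)-im-15,0,None),0); uv=(w*xs).sum()/w.sum(),(w*ys).sum()/w.sum(); c0=atz(c,*uv,.08)
    u,v=map(int,uv); print(n,uv,c0); print(im[v-6:v+8,u-9:u+11].astype(int)); rs.append(ray(c,*uv))
print(tri(rs))
E
python3 rc.py; python3 bt.py | grep -v '^ *\[\[\? \?[0 ]'
```

```text
scene (np.float64(161.27333333333334), np.float64(192.07666666666665)) [ 0.60702425 -0.24685003  0.08      ]
[[105 106 107 114 144 169 181 198 202 200 201 199 199 196 149 102  92 100
   97  94]
 [108 108 129 165 176 187 200 199 202 201 197 199 164 134 118 106  91  92
   92  93]
 [109 117 163 180 179 184 193 201 201 198 163 131 126 120 109 102  98  94
   91  97]
 [107 160 179 180 178 185 196 166 120 100  85 107 118 111 104  99 103  90
   94  97]
 [145 174 182 178 184 192 153 112 110 122  97 101 111 105 103 102 100  84
   90  93]
 [160 182 182 182 185 188 129 112 120 128  98  85 102 100 103 104 101  83
   84  96]
 [178 206 205 191 183 186 123  60  80  88  76  93 104 101 104 102  95  72
   85  96]
 [185 210 211 210 208 195 137  88  83 106 106 101 104 101 104 103  93  65
   73  91]
 [150 194 212 213 211 210 155 100  98 107 105 104 105 100 119 116  85  60
   72  91]
 [108 179 210 210 213 213 155 104 101 102 104 105 103 102 111  92  65  66
   72  92]
 [106 105 179 208 213 196 143 102 102 106 102 105 102  93  82  71  75  74
   70 117]
 [109  92  97 127 162 140 109 101 100 105 104 100  84  6
[... 1374 characters left out ...]
148 148 145 148 140 128 138
  153 154]
 [149 154 148 153 134 120 130 137 143 149 148 151 144 147 145 135 128 137
  147 146]]
(array([ 0.60632447, -0.24708778,  0.0788662 ]), [np.float64(0.0001830683608003197), np.float64(0.00018306836080026715)])
scene pred mid (np.float64(160.01393597188166), np.float64(189.97429634156137)) brass (np.float64(160.26760563380282), np.float64(191.0))
side pred mid (np.float64(262.85934372249056), np.float64(154.4469650813317)) brass (np.float64(262.68382352941177), np.float64(154.4191176470588))
pred [ 0.60134577 -0.25083578  0.08222042] tri (array([ 0.60288675, -0.25075767,  0.08115637]), [np.float64(0.0011748005478245155), np.float64(0.0011748005478243748)])
```

```bash
python3 av.py; python3 -c "
from cell import job; print(job.job_done())"
```

```text
26.425 F [-0.06590873 -0.11744887  2.18564535] [0.22512677 0.14177831 0.20675928] P [ 0.60130385 -0.24885609  0.15252711] T [179.99196378 359.97366206  90.07829273] M [-0.02037292 -0.00720793  0.00170945]
the job is handed in; nothing more can be done
None
```

The job is handed in at about 26 s of the 61 s allowed: the sleeve is seated mouth down on the post, and the probe is held upright on the ringed spot with its tip pushed in about 4 mm at about 4 N, within an estimated 1.5 mm of its centre.

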